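# Draw the filter cassette from under the extractor's cover flap and present it

### The job

Swing the blue cover flap of the grey dust-extractor filter box up and back until it stands open by itself, upright or beyond. Then draw the yellow-framed filter cassette up out of its slot by its tab, leaving the black one in place, and present it for inspection: hold it upright and still, centred about 10 cm above the dark slate plate without touching the slate, its broad faces parallel to the slate's longer edges (which run roughly left to right). Finish while still holding it there in the gripper, and leave the small things standing around undisturbed.

Things in the scene. Friction and masses are not known exactly. Their poses are not given: they have to be found in the camera images.
- filter_box: grey filter box, 150 (x) x 115 (y) x 110 (z) mm, walls and floor 5 mm, fixed; louvred front faces its -x. Origin: centre of the underside. The flap closes its top. Inside, two upright slots, centred at x = -28 and +28 mm, y = 0, 2.5 mm play, black guides only at |y| > 44 mm, up to z = 70 mm; plates stand with faces to +-x, either cassette in either slot
- flap (a joint): blue cover flap (156 x 121 x 4 mm, 0.15 kg) on the box, hinge angle in rad: 0 shut, 1.57 upright, 1.9 the stop, leaning back away from the front; it starts between 0 and 0.15. The hinge is stiff (0.2 N m friction), the flap stays where it is left
- flap_hinge (a point): point on the hinge line, at the middle of the box's far top edge, 78 mm in +x of the box's centre and 111 mm above its underside; the hinge line runs along the box's y; axes as the box's
- flap_handle (a point): middle of the flap's steel bar handle: round bar 10 mm thick, 68 mm long, parallel to the hinge line, a leg at each end. Its axis is 34 mm above the flap's upper face; with the flap shut it lies 130 mm from the hinge line towards the front and 38 mm above it (135 mm away). z axis: the flap's outward normal
- filter_cassette: filter cassette to draw out: yellow frame, white pleats, 14 (x, thickness) x 100 (y) x 75 (z) mm, about 0.12 kg, standing on the box's inner floor; broad faces to its +-x. Origin: centre of the underside. On top a yellow pull tab 10 (x) x 36 (y) x 24 (z) mm, its top 99 mm above the origin (6 mm under the box's rim)
- filter_cassette_tab (a point): point in the middle of the yellow pull tab, 89 mm above the cassette's origin, 10 mm below the tab's top and 14 mm above the frame
- carbon_cassette: the other cassette, all black, of the same shape and size as the yellow one, in the other slot; the two tabs stand 56 mm apart between centres, so open the gripper only partly (30 to 45 mm) to go in. Must stay in its slot. Origin: centre of the underside
- slate: dark grey slate plate, 110 (x) x 135 (y) x 9 (z) mm, lying flat, fixed; longer edges along its y. Origin: centre of the underside
- tin: small round tin, 64 mm across, 22 mm high, loose bystander. Origin: centre of the underside
- dropper: amber dropper bottle, 34 mm across, 85 mm high, loose bystander. Origin: centre of the underside
- cone: small white plaster cone with a rounded top, 31 mm across, 34 mm high, loose bystander beside the slate. Origin: centre of the underside

How it is judged (in metres and radians):
On the way, in this order (a step that is already met when the one before it is completed fails the run):
1. the flap stands open (1.35 rad or more) while both cassettes are still in their slots (value of joint flap above 1.35 rad and z of filter_cassette in the frame of filter_box between -0.005 and 0.02 m and z of carbon_cassette in the frame of filter_box between -0.005 and 0.02 m), for 0.2 s.
2. the yellow cassette is clear above the box, in the fingers (z of filter_cassette in the frame of filter_box above 0.112 m and contact force between filter_cassette and the fingers above 1 N), for 0.2 s.
At the end, for the whole second after the job is handed in: Flap at 1.35 rad or more; yellow cassette held still by the fingers alone, upright within 0.2 rad, within 40 mm of the slate's centre, 46 to 161 mm above its top, within 0.3 rad of its longer edges; black cassette in its slot (within 20 mm); bystanders within 30 mm (value of joint flap above 1.35 rad and horizontal distance between filter_cassette and slate below 0.04 m and z of filter_cassette in the frame of slate between 0.055 and 0.17 m and angle between filter_cassette's own z axis and vertical below 0.2 rad and angle between the x axis of filter_cassette and the x axis of slate, either way round below 0.3 rad and contact force between filter_cassette and the fingers above 1 N and contact force between filter_cassette and slate below 0.1 N and contact force between filter_cassette and filter_box below 0.1 N and contact force between filter_cassette and carbon_cassette below 0.1 N and linear speed of filter_cassette below 0.03 m/s and angular speed of filter_cassette below 0.3 rad/s and z of carbon_cassette in the frame of filter_box between -0.005 and 0.02 m and distance of carbon_cassette from where it was at the start of the episode below 0.02 m and distance of each of tin, dropper, cone from where it was at the start of the episode below 0.03 m); the arm keeps its last pose, push and grip.
It fails at once if the cassette touches the slate (contact force between filter_cassette and slate above 0.5 N).
It fails at once if the black cassette is pulled up out of its slot (distance of carbon_cassette from where it was at the start of the episode above 0.03 m).
It fails at once if a bystander (tin, dropper bottle, plaster cone) is pushed away or knocked over (distance of any of tin, dropper, cone from where it was at the start of the episode above 0.03 m or angle between any of tin, dropper, cone's own z axis and vertical above 0.6 rad).
It also fails if it takes over 58 s, if anything falls off the work surface, if the arm or the gripper's body presses on something with over 40 N, if the wrist force passes 120 N, or if a joint passes its speed limit or range.

### The arm

A 6-joint arm with a two-finger parallel gripper is mounted at the origin on a cart in front of the work surface, level with it; the furniture and walls round the work are solid. World frame = base frame: x ahead of the robot, y to its left, z up, the work surface at z = 0. Lengths are in mm, angles in rad, forces in N, time in s.
With the tool pointing down it reaches from about 350 to 775 mm from the base axis. Payload 5.5 kg.
Tool frame: the origin (TCP) lies at the very end of the fingers, on their centre line; the grasp point (between the pads) lies 19 mm behind it; z points along the fingers, y is the line along which they close (so a half turn about z gives the same grasp; the last joint's range is limited). The gripper opens to 85 mm and grips with 20 to 120 N. Pads are 22 mm wide; open, the fingers measure 114 mm over their backs; the gripper's body (76 mm by 85 mm) begins 54 mm behind the grasp point. The pads swing forward as they close: fully open they stand 13 mm farther back than shut.
Start: joints at [-1.445, 0.313, 0.046, 1.304, 0, 1.431], TCP at [151.036, -554.851, 231.323] pointing down, gripper open.
Joint ranges: [-2.76, 2.76], [-0.86, 1.69], [-1.03, 1.26], [-2.2, 2.34], [-1.47, 1.5], [-3.14, 3.14]. Speed limits (rad/s): [2.57, 2.57, 3.14, 3.14, 3.14, 3.14].

### API

Orientations are given as a unit quaternion [x, y, z, w].
In Python, from rig import arm gives the robot as it stands.
- The arm moves only by the shell command python3 jog.py [FORCE], which reads ROWS from standard input. ROWS is a JSON list of rows, 1 to 8 of them, each written [opening, [dx, dy, dz], [rx, ry, rz]]: the opening from 0.0 (shut) to 1.0 (fully open), then dx, dy, dz in mm, then a rotation vector rx, ry, rz in rad; each row shifts and turns the commanded pose from where the row before left it, along the tool's axes as they then stand; what a row does not reach is not made up. A row lasts 1/10 s, in which the tool goes at most 50 mm and 0.15 rad, less where a joint would pass 70% of its speed; a pose out of reach is approached as far as the arm can. The fingers move at their own pace and stop on an object; FORCE is the grip in N (left out, the last holds). Time passes only in rows, so rows that do not move let the fingers close. It prints the time, the measured TCP pose, the force, the opening and the grip force at its end. Input that does not fit is refused with a message, and nothing moves.
- arm.get_obs(): the state, without advancing time (a new reading comes with each control period).
- arm.grab_frame(name): name is "side" or "top"; returns a dict with "color" (400x640x3 uint8, blue, green, red), "vertical_fov" (degrees; the focal length in pixels is half the picture's height over the tangent of half this angle, whatever the lens; pixels are square), "cx", "cy" (the principal point, pixels), "view" (4x4, takes a point from world to camera coordinates). Camera axes: x right, y down, z forward; pixel columns grow to the right and rows downward; lengths in mm; the calibration is good to about 2 mm. A picture is of the moment at which its call begins. There is no depth.
- arm.finish_job(): hands the job in; it is judged then, once.
The state is a dict: "t": time; "q": joint angles; "qvel": joint speeds; "tau": joint torques, N m; "tool_pos": TCP position; "eef_rot": TCP orientation; "wrist_force": force on the tool from outside, world axes, zero at the start; "torque": the same for the moment, N m; "opening": opening from 0.0 (shut) to 1.0 (fully open); "finger_force": force on a finger pad.
Only numpy, scipy, OpenCV 4.12 (cv2) and the standard library are available. Lean on these libraries where they do the work, as an engineer would, in place of code of your own. Each camera call takes 0.05 s, during which the arm holds its last target. There are 200 camera calls.

## Working session

There is one attempt and no reset: what is moved stays moved. The work goes in short steps, Python scripts to look and compute and a shell command to move; the robot and the scene stay as the last step left them, time stands still between calls to the robot, and variables do not carry over. Pictures are saved under pics/ and viewed, at most 10 in all, crops included, and the job is handed in when it is done.

```bash
ls; mkdir -p pics
python3 - <<'E'
from rig import arm
import cv2,numpy as np
for n in("side","top"):
    f=arm.grab_frame(n);cv2.imwrite(f"pics/{n}0.png",f["color"]);print(n,f["vertical_fov"],f["cx"],f["cy"],np.round(f["view"],3).tolist())
o=arm.get_obs();print({k:np.round(v,3).tolist() for k,v in o.items()})
E
```

```text
jog.py
pics
rig.py
side 44.558805756031 321.0638069847995 200.2525306020681 [[0.991, -0.13, 0.001, -501.34], [-0.067, -0.517, -0.853, 117.636], [0.112, 0.846, -0.521, 1504.477], [0.0, 0.0, 0.0, 1.0]]
top 54.801220486971644 318.02570022174257 201.3517059155371 [[-0.013, -1.0, -0.022, -20.611], [-0.996, 0.015, -0.093, 508.786], [0.093, 0.021, -0.995, 1195.844], [0.0, 0.0, 0.0, 1.0]]
{'t': 0.1, 'q': [-1.445, 0.314, 0.045, 1.304, 0.0, 1.431], 'qvel': [-0.001, -0.001, 0.004, 0.002, 0.0, 0.001], 'tau': [0.002, -48.173, 29.924, 0.013, -0.0, 0.0], 'tool_pos': [150.986, -554.358, 230.489], 'eef_rot': [0.991, 0.133, 0.0, -0.001], 'wrist_force': [0.206, 0.47, -0.69], 'torque': [0.03, -0.01, 0.093], 'finger_force': 0.0, 'opening': 1.002}
```

View pics/side0.png

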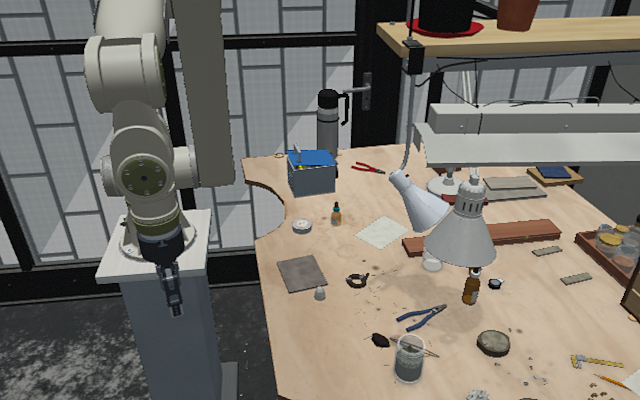

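View pics/top0.png

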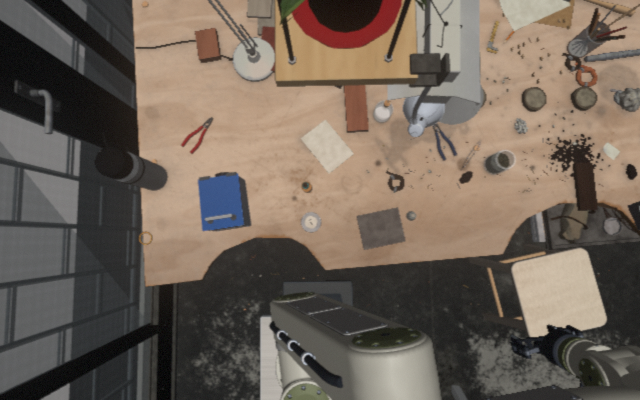

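The side view shows the box at (312,172), slate at (302,272), tin at (302,227), dropper at (336,215) and cone at (320,293). The top view shows the blue flap at (222,201), handle at (219,217), slate at (381,228), tin at (311,222), dropper at (307,187) and cone at (411,216).

```bash
cat > h.py <<'E'
import numpy as np,cv2
from rig import arm
def cam(n):
    f=arm.grab_frame(n);f["f"]=200/np.tan(np.radians(f["vertical_fov"]/2));return f
def ray(f,p):
    V=np.array(f["view"]);R=V[:3,:3];c=-R.T@V[:3,3]
    d=R.T@np.array([(p[0]-f["cx"])/f["f"],(p[1]-f["cy"])/f["f"],1]);return c,d/np.linalg.norm(d)
def onz(f,p,z):
    c,d=ray(f,p);return c+d*(z-c[2])/d[2]
def tri(f,p,g,q):
    c,d=ray(f,p);e,h=ray(g,q);s=np.linalg.lstsq(np.c_[d,-h],e-c,rcond=None)[0]
    a,b=c+s[0]*d,e+s[1]*h;return (a+b)/2,np.linalg.norm(a-b)
def proj(f,X):
    c=(np.array(f["view"])@np.r_[X,1])[:3];return np.array([f["cx"],f["cy"]])+f["f"]*c[:2]/c[2]
def big(m):
    cs,_=cv2.findContours(m.astype(np.uint8),cv2.RETR_EXTERNAL,cv2.CHAIN_APPROX_NONE);return max(cs,key=cv2.contourArea)
def blue(im,roi):
    m=np.zeros(im.shape[:2],bool);x0,y0,x1,y1=roi
    h=cv2.cvtColor(im,cv2.COLOR_BGR2HSV);s=h[y0:y1,x0:x1]
    m[y0:y1,x0:x1]=(abs(s[...,0].astype(int)-110)<14)&(s[...,1]>120);return m
E
python3 - <<'E'
from h import *
t=cam("top");s=cam("side")
np.set_printoptions(precision=1,suppress=True)
b=big(blue(t["color"],(180,150,270,250)));r=cv2.minAreaRect(b);bp=cv2.boxPoints(r);print("flap px",bp)
for z in(115,125):
    P=np.array([onz(t,p,z) for p in bp]);print(z,P[:,:2],P.mean(0),[np.linalg.norm(P[i]-P[i-1]) for i in range(4)])
x0,y0=350,200
g=t["color"][y0:256,x0:410].astype(int);m=np.zeros((400,640),bool);m[y0:256,x0:410]=(g.sum(2)<330)&(g.max(2)-g.min(2)<40)
r=cv2.minAreaRect(big(m));sp=cv2.boxPoints(r);P=np.array([onz(t,p,9) for p in sp]);print("slate",sp,P[:,:2],P.mean(0),[np.linalg.norm(P[i]-P[i-1]) for i in range(4)])
for n,p,z in(("tin",(311,222),22),("dropper",(307,187),85),("cone",(411,216),34)):print(n,onz(t,p,z))
A=cv2.resize(t["color"][160:245,185:260],None,fx=5,fy=5,interpolation=2);B=cv2.resize(s["color"][135:205,275:350],None,fx=5,fy=5,interpolation=2)
h=max(A.shape[0],B.shape[0]);C=np.zeros((h,A.shape[1]+B.shape[1],3),np.uint8);C[:A.shape[0],:A.shape[1]]=A;C[:B.shape[0],A.shape[1]:]=B;cv2.imwrite("pics/z0.png",C)
E
```

```text
flap px [[197.2 178.6]
 [237.6 174. ]
 [243.5 225.5]
 [203.1 230.1]]
115 [[573.  326.6]
 [584.8 206.7]
 [432.4 188.5]
 [420.7 306.9]] [502.7 257.2 115. ] [np.float64(153.62281023338477), np.float64(120.56458329367346), np.float64(153.39437281236818), np.float64(119.01809821982341)]
125 [[571.4 323.3]
 [583.1 204.3]
 [432.1 186.3]
 [420.4 303.7]] [501.8 254.4 125. ] [np.float64(152.25382225235816), np.float64(119.4901890340204), np.float64(152.02742051916246), np.float64(117.95748524353401)]
slate [[356.  215.4]
 [397.8 206.6]
 [405.1 241.2]
 [363.3 250. ]] [[ 463.  -147.8]
 [ 489.  -281.1]
 [ 379.5 -300.4]
 [ 353.6 -168.2]] [ 421.3 -224.4    9. ] [np.float64(111.29595699865125), np.float64(135.86299506437555), np.float64(111.27939264389808), np.float64(134.68755504023272)]
tin [443.6  -4.9  22. ]
dropper [546.6   3.4  85. ]
cone [ 457.3 -316.3   34. ]
```

View pics/z0.png

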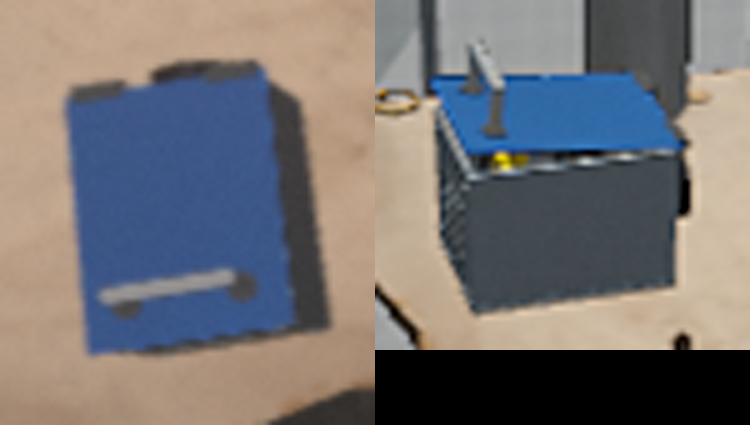

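The crop shows the flap ajar by a few degrees, with the yellow tab visible in the front slot at side pixel (300,167). The handle ends are at (206,219) and (232,215) in the top view, and at (294.4,143.6) and (299.8,152.6) in the side view.

Run:
```python
from h import *
np.set_printoptions(precision=1,suppress=True)
t=cam("top");s=cam("side")
L=tri(t,(206,219.2),s,(294.4,143.6));R=tri(t,(232.2,215.2),s,(299.8,152.6));print("handle",L,R,(L[0]+R[0])/2,np.linalg.norm(L[0]-R[0]))
a=onz(s,(295,170.6),110);b=onz(s,(335.2,165),110);c=onz(s,(295,197.4),0);d=onz(s,(334.8,192),0);print(a,b,c,d)
for lo,hi in((a,b),(c,d)):
    e=hi-lo;yaw=np.arctan2(e[1],e[0]);n=np.array([-np.sin(yaw),np.cos(yaw)]);print(np.linalg.norm(e),yaw,(lo+hi)[:2]/2+57.5*n)
print("yellow",onz(s,(300.4,167),95))
print("tinS",onz(s,(302,227),15),"drop",onz(s,(336,215),45),"cone",onz(s,(320,294),17),"slate",onz(s,(302,272),9))
```

```text
handle (array([449.4, 283.9, 162.9]), np.float64(1.2858025458645583)) (array([460.5, 210.1, 162.7]), np.float64(0.6110372311765443)) [454.9 247.  162.8] 74.5616681282026
[440.7 182.4 110. ] [581.9 205.5 110. ] [438.3 189.7   0. ] [582.7 208.6   0. ]
143.05988257547736 0.1623944231613716 [502.  250.7]
145.56447227285847 0.13005313561411702 [503.  256.1]
yellow [463.7 234.9  95. ]
tinS [443.  -17.4  15. ] drop [551.9  -8.5  45. ] cone [ 459.3 -331.1   17. ] slate [ 422.4 -227.5    9. ]
```

```bash
echo '[[0.5, [0, 0, -8], [0, 0, -0.144]], [0.5, [0, 0, -8], [0, 0, -0.144]], [0.5, [0, 0, -8], [0, 0, -0.144]], [0.5, [0, 0, -8], [0, 0, -0.144]], [0.5, [0, 0, -8], [0, 0, -0.144]], [0.5, [0, 0, -8], [0, 0, -0.144]], [0.5, [0, 0, 0], [0, 0, -0.144]], [0.5, [0, 0, 0], [0, 0, -0.144]]]' | python3 jog.py; echo '[[0.5, [0, 0, 0], [0, 0, -0.144]], [0.5, [0, 0, 0], [0, 0, -0.147]], [0.5, [0, 0, 0], [0, 0, 0]]]' | python3 jog.py
cat >> h.py <<'E'
from scipy.spatial.transform import Rotation as Ro
def goto(X):
    o=arm.get_obs();R=Ro.from_quat(o["eef_rot"]);d=R.inv().apply(np.array(X)-o["tool_pos"])
    print("t",round(o["t"],2),"pos",np.round(o["tool_pos"],1),"yawx",np.round(np.arctan2(*R.as_matrix()[[1,0],0]),3),"z",np.round(R.as_matrix()[:,2],3),"delta",np.round(d,1),np.round(np.linalg.norm(d),1));return d
E
python3 -c "
from h import *
goto((440,-200,280));goto((455,247,250))"
```

```text
t: 1.1
tool_pos: [151.1, -555.0, 279.6]
eef_rot: [0.757, 0.653, -0.0, 0.0]
wrist_force: [-0.1, 0.3, -0.6]
opening: 0.502
finger_force: 0.0
t: 1.4
tool_pos: [151.0, -554.8, 279.3]
eef_rot: [0.657, 0.754, 0.0, -0.0]
wrist_force: [-0.8, -0.1, -0.1]
opening: 0.5
finger_force: 0.0
t 1.4 pos [ 151.  -554.8  279.3] yawx 1.709 z [-0.  0. -1.] delta [311.5 335.1  -0.7] 457.6
t 1.4 pos [ 151.  -554.8  279.3] yawx 1.709 z [-0.  0. -1.] delta [752.2 411.7  29.3] 858.0
```

```bash
echo '[[0.5, [31, 33.5, 0], [0, 0, 0]], [0.5, [31, 33.5, 0], [0, 0, 0]], [0.5, [31, 33.5, 0], [0, 0, 0]], [0.5, [31, 33.5, 0], [0, 0, 0]], [0.5, [31, 33.5, 0], [0, 0, 0]], [0.5, [31, 33.5, 0], [0, 0, 0]], [0.5, [31, 33.5, 0], [0, 0, 0]], [0.5, [31, 33.5, 0], [0, 0, 0]]]' | python3 jog.py; echo '[[0.5, [31, 33.5, 0], [0, 0, 0]], [0.5, [31, 33.5, 0], [0, 0, 0]], [0.5, [44, 7, 0], [0, 0, 0]], [0.5, [44, 7, 0], [0, 0, 0]], [0.5, [44, 7, 0], [0, 0, 0]], [0.5, [44, 7, 0], [0, 0, 0]], [0.5, [44, 7, 0], [0, 0, 0]], [0.5, [44, 7, 0], [0, 0, 0]]]' | python3 jog.py
python3 -c "
from h import *
goto((455,247,230))"
```

```text
t: 2.2
tool_pos: [383.2, -270.7, 279.5]
eef_rot: [0.658, 0.753, -0.0, 0.0]
wrist_force: [0.4, -0.6, 0.8]
opening: 0.495
finger_force: 0.0
t: 3.0
tool_pos: [445.2, 67.3, 279.5]
eef_rot: [0.658, 0.753, 0.0, 0.0]
wrist_force: [1.1, 0.4, -0.6]
opening: 0.499
finger_force: 0.0
t 3.0 pos [445.2  67.3 279.5] yawx 1.705 z [ 0.001 -0.    -1.   ] delta [176.8  33.6  49.5] 186.6
```

```bash
echo '[[0.4, [44, 8.5, 0], [0, 0, 0]], [0.4, [44, 8.5, 0], [0, 0, 0]], [0.4, [44, 8.5, 0], [0, 0, 0]], [0.4, [44, 8.5, 25], [0, 0, 0]], [0.4, [0, 0, 25], [0, 0, 0]], [0.4, [0, 0, 0], [0, 0, 0]], [0.4, [0, 0, 0], [0, 0, 0]]]' | python3 jog.py
python3 - <<'E'
from h import *
goto((455,247,150))
t=cam("top");s=cam("side")
A=cv2.resize(t["color"][150:250,170:270],None,fx=4,fy=4,interpolation=2);B=cv2.resize(s["color"][110:210,255:355],None,fx=4,fy=4,interpolation=2)
cv2.imwrite("pics/z1.png",np.hstack([A,B]))
E
```

```text
t: 3.7
tool_pos: [454.4, 243.1, 229.9]
eef_rot: [0.657, 0.754, -0.001, -0.0]
wrist_force: [0.6, 0.7, 0.9]
opening: 0.397
finger_force: 0.0
t 3.7 pos [454.4 243.1 229.9] yawx 1.707 z [-0.001 -0.001 -1.   ] delta [ 3.8  1.2 79.9] 80.0
```

View pics/z1.png

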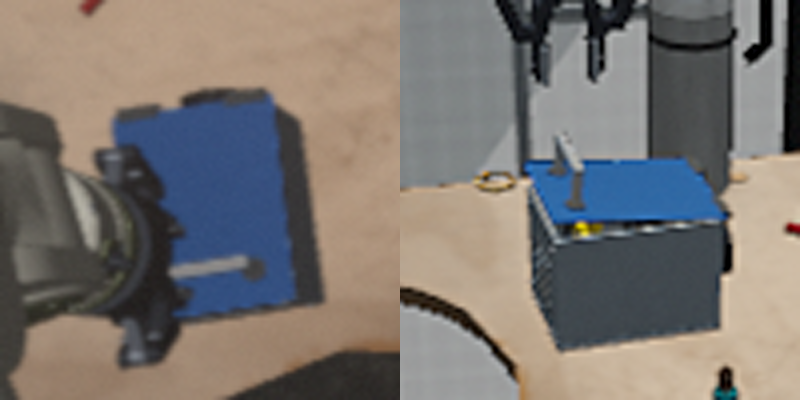

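The view shows the open fingers straddling the handle bar, with the bar centre at side pixel (298,150) and the fingers centred at (297,129). I'll go down and grip it.

```bash
echo '[[0.4, [1, 1, 30], [0, 0, 0]], [0.4, [1, 0, 30], [0, 0, 0]], [0.4, [0, 0, 19], [0, 0, 0]], [0.4, [0, 0, 0], [0, 0, 0]], [0, [0, 0, 0], [0, 0, 0]], [0, [0, 0, 0], [0, 0, 0]], [0, [0, 0, 0], [0, 0, 0]], [0, [0, 0, 0], [0, 0, 0]]]' | python3 jog.py 25;  echo '[[0, [0, 0, 0], [0, 0, 0]], [0, [0, 0, 0], [0, 0, 0]], [0, [0, 0, 0], [0, 0, 0]], [0, [0, 0, 0], [0, 0, 0]]]' | python3 jog.py
```

```text
t: 4.6
tool_pos: [455.4, 245.2, 152.0]
eef_rot: [0.657, 0.754, -0.0, 0.0]
wrist_force: [-3.9, -2.9, 3.5]
opening: 0.103
finger_force: 25.9
t: 5.0
tool_pos: [455.1, 245.1, 151.4]
eef_rot: [0.657, 0.754, -0.0, 0.0]
wrist_force: [-4.2, -2.5, 2.2]
opening: 0.103
finger_force: 25.9
```

```bash
echo '[[0, [0, 5.2, -11.2], [0, 0, 0]], [0, [0, 6.2, -10.7], [0, 0, 0]], [0, [0, 7.1, -10.1], [0, 0, 0]], [0, [0, 8, -9.4], [0, 0, 0]], [0, [0, 0, 0], [0, 0, 0]]]' | python3 jog.py; echo '[[0, [0, 8.8, -8.6], [0, 0, 0]], [0, [0, 9.5, -7.8], [0, 0, 0]], [0, [0, 10.2, -6.9], [0, 0, 0]], [0, [0, 10.8, -6], [0, 0, 0]], [0, [0, 0, 0], [0, 0, 0]]]' | python3 jog.py; python3 -c "
from h import *
goto((580,265,111))"
```

```text
t: 5.5
tool_pos: [480.7, 248.7, 193.8]
eef_rot: [0.657, 0.754, -0.001, -0.001]
wrist_force: [-9.4, -4.6, 8.7]
opening: 0.106
finger_force: 25.9
t: 6.0
tool_pos: [522.0, 254.5, 224.3]
eef_rot: [0.657, 0.754, 0.001, 0.001]
wrist_force: [-5.2, -2.3, 10.9]
opening: 0.098
finger_force: 26.5
t 6.0 pos [522.  254.5 224.3] yawx 1.708 z [ 0.003  0.    -1.   ] delta [  2.4  58.5 113.5] 127.7
```

Forces are small, so I'll continue the arc.

```bash
echo '[[0, [0, 11.3, -5], [0, 0, 0]], [0, [0, 11.7, -3.9], [0, 0, 0]], [0, [0, 12, -2.9], [0, 0, 0]], [0, [0, 12.2, -1.8], [0, 0, 0]], [0, [0, 0, 0], [0, 0, 0]]]' | python3 jog.py; echo '[[0, [0, 12.3, -0.7], [0, 0, 0]], [0, [0, 12.3, 0.4], [0, 0, 0]], [0, [0, 12.2, 1.5], [0, 0, 0]], [0, [0, 12, 2.6], [0, 0, 0]], [0, [0, 6.6, 1.9], [0, 0, 0]], [0, [0, 0, 0], [0, 0, 0]]]' | python3 jog.py
python3 - <<'E'
from h import *
goto((580,265,111))
t=cam("top");s=cam("side")
A=cv2.resize(t["color"][150:250,170:270],None,fx=4,fy=4,interpolation=2);B=cv2.resize(s["color"][100:200,255:355],None,fx=4,fy=4,interpolation=2)
cv2.imwrite("pics/z2.png",np.hstack([A,B]))
E
```

```text
t: 6.5
tool_pos: [569.8, 261.4, 236.4]
eef_rot: [0.657, 0.754, 0.002, 0.001]
wrist_force: [1.3, -0.7, 3.8]
opening: 0.107
finger_force: 26.2
t: 7.1
tool_pos: [623.5, 268.9, 229.4]
eef_rot: [0.657, 0.754, 0.001, 0.001]
wrist_force: [2.2, -0.2, -0.5]
opening: 0.102
finger_force: 25.9
t 7.1 pos [623.5 268.9 229.4] yawx 1.709 z [ 0.002  0.    -1.   ] delta [  2.1 -43.8 118.3] 126.2
```

View pics/z2.png

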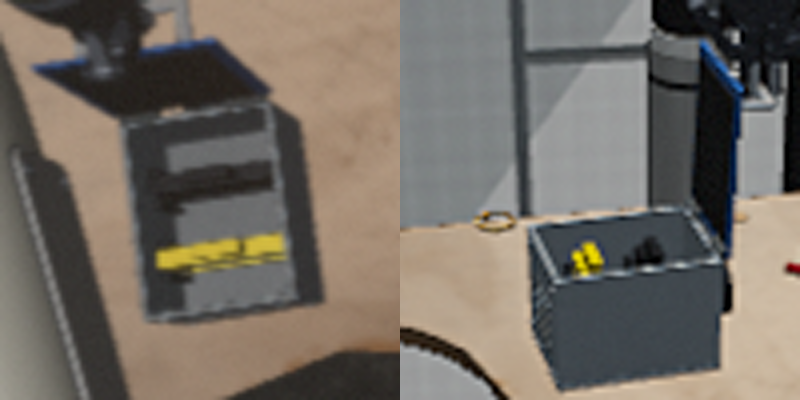

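The flap stands upright and the gripper is still on the bar. The yellow cassette is in the front slot, with the yellow at top crop (157–285, 235–270) and the side tab at crop (585,255). I'll measure it, then release and go up.

```bash
python3 - <<'E'
from h import *
np.set_printoptions(precision=1,suppress=True)
t=cam("top");s=cam("side")
def ym(f,roi):
    x0,y0,x1,y1=roi;h=cv2.cvtColor(f["color"],cv2.COLOR_BGR2HSV);m=np.zeros(h.shape[:2],bool);q=h[y0:y1,x0:x1];m[y0:y1,x0:x1]=(abs(q[...,0].astype(int)-28)<8)&(q[...,1]>140)&(q[...,2]>70);return m
mt=ym(t,(190,190,260,235));ms=ym(s,(285,150,325,180))
c=big(mt);r=cv2.minAreaRect(c);bp=cv2.boxPoints(r);print(bp)
for z in(80,104):print(z,np.array([onz(t,p,z) for p in bp])[:,:2])
for m,n,(x0,y0,x1,y1) in((mt,"top",(205,203,245,222)),(ms,"side",(294,158,310,172))):
    print(n)
    for row in m[y0:y1,x0:x1]:print("".join(".#"[int(v)] for v in row))
E
echo '[[0.25, [0, 0, 0], [0, 0, 0]], [0.25, [0, 0, 0], [0, 0, 0]], [0.25, [0, 0, 0], [0, 0, 0]], [0.25, [0, 0, -20], [0, 0, 0]], [0.25, [0, 0, -30], [0, 0, 0]], [0.25, [0, 0, -40], [0, 0, 0]], [0.25, [0, 0, 0], [0, 0, 0]]]' | python3 jog.py
```

```text
[[208.5 212.2]
 [239.4 207.8]
 [240.3 214. ]
 [209.3 218.4]]
80 [[475.3 302.7]
 [487.3 208.8]
 [468.6 206. ]
 [456.6 299.8]]
104 [[473.6 295.3]
 [485.3 203.3]
 [467.  200.6]
 [455.3 292.4]]
top
........................................
........................................
........................................
........................................
........................................
........................................
............................#######.....
...................################.....
.............######################.....
.....###############################....
....############################........
....####################.........##.....
....###############.......####..........
....#########...........................
.......###...##.........................
........................................
........................................
........................................
........................................
side
................
................
................
.......###......
.......###......
....#######.....
....#######.....
.....#######....
.....###.##.....
....#######.....
......##........
................
................
................
t: 8.0
tool_pos: [623.9, 269.2, 326.0]
eef_rot: [0.657, 0.754, 0.004, 0.003]
wrist_force: [0.1, -0.3, 1.3]
opening: 0.248
finger_force: 0.0
```

Run:
```python
from h import *
np.set_printoptions(precision=1,suppress=True)
t=cam("top");s=cam("side")
P=np.array([onz(t,p,110) for p in ((200.5,181.25),(237.5,175),(243.75,227),(207,230))]);print(P[:,:2],P.mean(0),[np.linalg.norm(P[i]-P[i-1]) for i in range(4)])
print(onz(s,(301.3,164.8),98))
b=big(blue(s["color"],(400,90,470,180)) if 0 else blue(s["color"],(420,100,450,170)) if 0 else blue(s["color"],(415,100,445,170))) if 0 else None
for X in((475,251,104),(475,251,80)):print(proj(t,X),proj(s,X))
cv2.imwrite("pics/z3.png",np.hstack([cv2.resize(t["color"][150:250,170:270],None,fx=4,fy=4,interpolation=0),cv2.resize(s["color"][100:200,255:355],None,fx=4,fy=4,interpolation=0)]))
goto((474,251,320))
```

```text
[[565.7 318.5]
 [582.6 208.2]
 [428.3 188.8]
 [421.  297.1]] [499.4 253.1 110. ] [np.float64(146.2710970768391), np.float64(111.57318094741188), np.float64(155.5210193522613), np.float64(108.48579282630917)]
[467.9 245.4  98. ]
[223.3 211.5] [303.1 162.4]
[225.5 212.1] [303.2 168.5]
t 8.1 pos [623.  269.  320.8] yawx 1.709 z [ 0.  0. -1.] delta [   2.7 -150.     0.4] 150.1
```

View pics/z3.png

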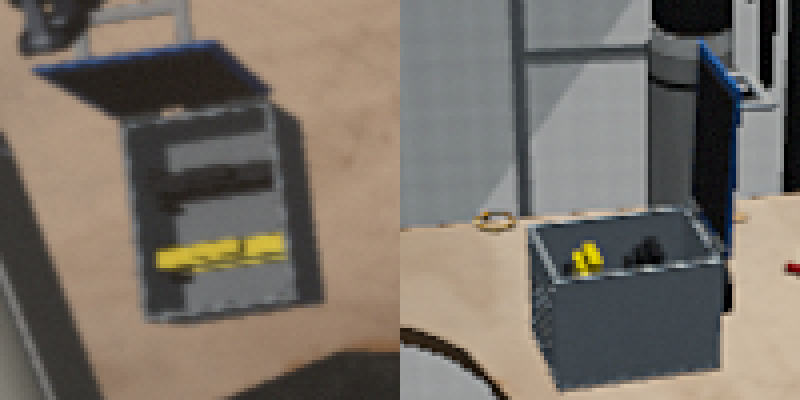

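Flap stands alone. From both views the tab centre is at about (474.5, 251) with its top at z=104. I'll move over it.

```bash
echo '[[0.38, [0.5, -30, 0], [0, 0, 0]], [0.38, [0.5, -40, 0], [0, 0, 0]], [0.38, [0.5, -40, 0], [0, 0, 0]], [0.38, [0.5, -39, 0], [0, 0, 0]], [0.38, [0, 0, 40], [0, 0, 0]], [0.38, [0, 0, 50], [0, 0, 0]], [0.38, [0, 0, 50], [0, 0, 0]], [0.38, [0, 0, 40], [0, 0, 0]]]' | python3 jog.py;echo '[[0.38, [0, 0, 0], [0, 0, 0]]]' | python3 jog.py
python3 - <<'E'
from h import *
goto((474.5,251,84))
t=cam("top");s=cam("side")
cv2.imwrite("pics/z4.png",np.hstack([cv2.resize(t["color"][170:245,190:265],None,fx=5,fy=5,interpolation=2),cv2.resize(s["color"][110:185,275:350],None,fx=5,fy=5,interpolation=2)]))
E
```

```text
t: 8.9
tool_pos: [471.8, 249.3, 135.5]
eef_rot: [0.657, 0.754, -0.002, -0.001]
wrist_force: [1.2, -0.3, -0.2]
opening: 0.378
finger_force: 0.0
t: 9.0
tool_pos: [468.5, 248.1, 132.5]
eef_rot: [0.657, 0.754, -0.006, -0.003]
wrist_force: [-1.2, -0.5, -0.7]
opening: 0.38
finger_force: 0.0
t 9.0 pos [468.5 248.1 132.5] yawx 1.709 z [-0.013 -0.005 -1.   ] delta [ 2.2  7.  48.4] 48.9
```

View pics/z4.png

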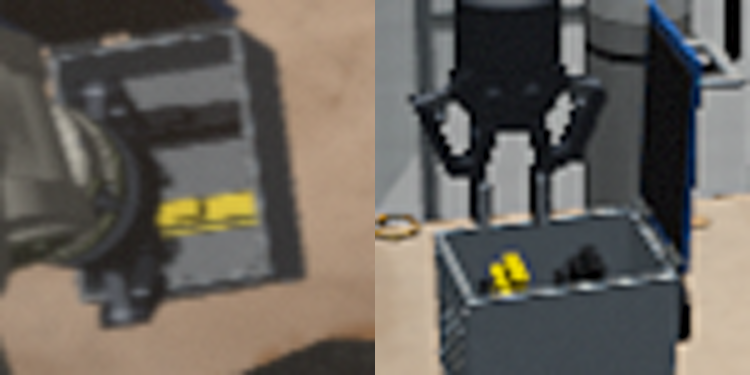

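The fingers straddle the tab: tips at side crop columns 481 and 543, tab at about 514. I'll let the arm settle, then re-read.

```bash
echo '[[0.38, [0, 0, 0], [0, 0, 0]], [0.38, [0, 0, 0], [0, 0, 0]], [0.38, [0, 0, 0], [0, 0, 0]]]' | python3 jog.py >/dev/null; python3 -c "
from h import *
goto((473.5,251,84));t=cam('side');print(proj(t,(475,251,104)),proj(t,arm.get_obs()['tool_pos']))"
```

```text
t 9.4 pos [475.9 250.6 141.4] yawx 1.709 z [ 0.003  0.001 -1.   ] delta [ 0.6 -2.5 57.4] 57.5
[303.11641049 162.42866825] [303.10092017 152.94871929]
```

```bash
echo '[[0.38, [0.5, -1.5, 20], [0, 0, 0]], [0.38, [0, 0, 20], [0, 0, 0]], [0.38, [0, 0, 10], [0, 0, 0]], [0.38, [0, 0, 0], [0, 0, 0]], [0.38, [0, 0, 0], [0, 0, 0]], [0.38, [0, 0, 0], [0, 0, 0]]]' | python3 jog.py;python3 -c "
from h import *
goto((473.5,251,84))"
```

```text
t: 10.05
tool_pos: [473.8, 250.7, 90.6]
eef_rot: [0.657, 0.754, 0.001, 0.0]
wrist_force: [0.7, -0.6, 0.4]
opening: 0.379
finger_force: 0.0
t 10.05 pos [473.8 250.7  90.6] yawx 1.709 z [ 0.002  0.001 -1.   ] delta [ 0.3 -0.3  6.6] 6.6
```

```bash
echo '[[0.38, [0, 0, 6], [0, 0, 0]], [0.38, [0, 0, 0], [0, 0, 0]], [0, [0, 0, 0], [0, 0, 0]], [0, [0, 0, 0], [0, 0, 0]], [0, [0, 0, 0], [0, 0, 0]], [0, [0, 0, 0], [0, 0, 0]], [0, [0, 0, 0], [0, 0, 0]], [0, [0, 0, 0], [0, 0, 0]]]' | python3 jog.py 50; echo '[[0, [0, 0, 0], [0, 0, 0]], [0, [0, 0, 0], [0, 0, 0]]]' | python3 jog.py
```

```text
t: 10.85
tool_pos: [473.2, 250.5, 83.7]
eef_rot: [0.657, 0.754, 0.0, 0.0]
wrist_force: [0.7, -0.3, 2.4]
opening: 0.103
finger_force: 51.1
t: 11.05
tool_pos: [473.2, 250.5, 83.7]
eef_rot: [0.657, 0.754, 0.0, 0.0]
wrist_force: [0.7, 0.2, 2.0]
opening: 0.103
finger_force: 51.1
```

```bash
echo '[[0, [0, 0, -8], [0, 0, 0]], [0, [0, 0, -12], [0, 0, 0]], [0, [0, 0, -15], [0, 0, 0]], [0, [0, 0, -15], [0, 0, 0]], [0, [0, 0, -15], [0, 0, 0]], [0, [0, 0, -15], [0, 0, 0]], [0, [0, 0, -15], [0, 0, 0]]]' | python3 jog.py 60; echo '[[0, [0, 0, -20], [0, 0, 0]], [0, [0, 0, -20], [0, 0, 0]], [0, [0, 0, -15], [0, 0, 0]], [0, [0, 0, 0], [0, 0, 0]], [0, [0, 0, 0], [0, 0, 0]], [0, [0, 0, 0], [0, 0, 0]]]' | python3 jog.py;  python3 - <<'E'
from h import *
goto((421.5,-225.5,192))
t=cam("top");s=cam("side")
cv2.imwrite("pics/z5.png",np.hstack([cv2.resize(t["color"][150:250,170:270],None,fx=4,fy=4,interpolation=2),cv2.resize(s["color"][100:200,255:355],None,fx=4,fy=4,interpolation=2)]))
E
```

```text
t: 11.75
tool_pos: [472.7, 250.4, 179.9]
eef_rot: [0.657, 0.754, -0.0, 0.0]
wrist_force: [0.1, -0.4, -1.7]
opening: 0.103
finger_force: 59.7
t: 12.35
tool_pos: [472.4, 250.2, 232.6]
eef_rot: [0.657, 0.754, -0.001, -0.0]
wrist_force: [-0.3, 0.6, -1.5]
opening: 0.102
finger_force: 59.8
t 12.35 pos [472.4 250.2 232.6] yawx 1.709 z [-0.002 -0.001 -1.   ] delta [-464.2 -115.7   41. ] 480.2
```

View pics/z5.png

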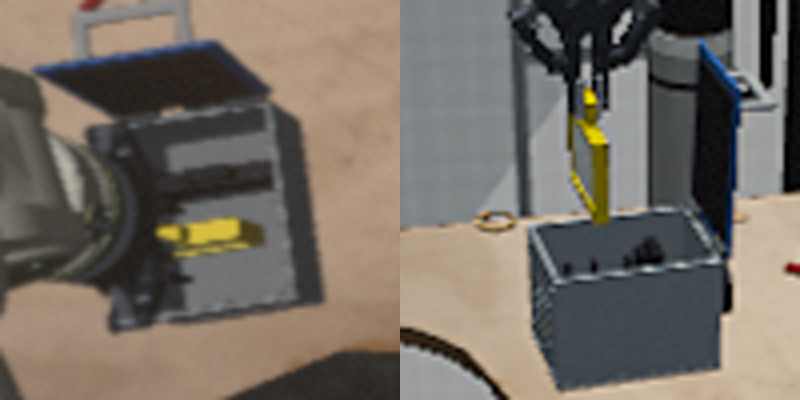

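The cassette is out and upright in the fingers, the black one is still in its slot, and the flap is up. Now moving to the slate.

```bash
echo '[[0, [-12, -3, 0], [0, 0, 0]], [0, [-24, -6, 0], [0, 0, 0]], [0, [-36, -9, 0], [0, 0, 0]], [0, [-40, -10, 0], [0, 0, 0]], [0, [-40, -10, 0], [0, 0, 0]], [0, [-40, -10, 0], [0, 0, 0]], [0, [-40, -10, 0], [0, 0, 0]], [0, [-40, -10, 0], [0, 0, 0]]]' | python3 jog.py 60; echo '[[0, [-40, -10, 0], [0, 0, 0]], [0, [-40, -10, 0], [0, 0, 0]], [0, [-40, -10, 0], [0, 0, 0]], [0, [-34, -9, 0], [0, 0, 0]], [0, [-22, -5, 0], [0, 0, 0]], [0, [-12, -3, 0], [0, 0, 0]], [0, [-4, -1, 0], [0, 0, 0]], [0, [0, 0, 0], [0, 0, -0.05]]]' | python3 jog.py;echo '[[0, [0, 0, 15], [0, 0, 0]], [0, [0, 0, 15], [0, 0, 0]], [0, [0, 0, 10], [0, 0, 0]], [0, [0, 0, 0], [0, 0, 0]], [0, [0, 0, 0], [0, 0, 0]], [0, [0, 0, 0], [0, 0, 0]], [0, [0, 0, 0], [0, 0, 0]]]' | python3 jog.py
python3 - <<'E'
from h import *
goto((421.5,-225.5,192))
t=cam("top");s=cam("side")
cv2.imwrite("pics/z6.png",np.hstack([cv2.resize(t["color"][170:270,330:430],None,fx=4,fy=4,interpolation=2),cv2.resize(s["color"][200:300,255:355],None,fx=4,fy=4,interpolation=2)]))
E
```

```text
t: 13.25
tool_pos: [441.9, -30.3, 233.3]
eef_rot: [0.657, 0.754, -0.0, -0.0]
wrist_force: [0.9, -0.0, -1.3]
opening: 0.103
finger_force: 59.7
t: 14.05
tool_pos: [421.5, -225.0, 233.3]
eef_rot: [0.637, 0.77, 0.0, -0.0]
wrist_force: [0.0, -0.4, -1.3]
opening: 0.102
finger_force: 59.7
t: 14.75
tool_pos: [422.4, -225.3, 194.3]
eef_rot: [0.638, 0.77, 0.0, 0.001]
wrist_force: [-1.2, -0.7, -1.7]
opening: 0.096
finger_force: 59.6
t 14.75 pos [ 422.4 -225.3  194.3] yawx 1.759 z [ 0.001 -0.001 -1.   ] delta [-0.1 -0.9  2.3] 2.4
```

View pics/z6.png

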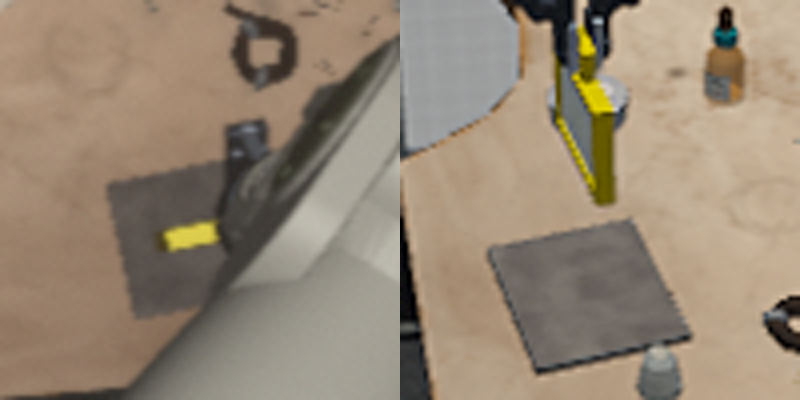

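The cassette hangs upright above the slate, parallel to its long edges. The tin, dropper and cone are untouched. I'll let it settle and hand in.

```bash
echo '[[0, [0, 0, 0], [0, 0, 0]], [0, [0, 0, 0], [0, 0, 0]], [0, [0, 0, 0], [0, 0, 0]], [0, [0, 0, 0], [0, 0, 0]], [0, [0, 0, 0], [0, 0, 0]], [0, [0, 0, 0], [0, 0, 0]]]' | python3 jog.py; python3 -c "
from h import *
goto((421.5,-225.5,192));print(np.round(arm.get_obs()['qvel'],3));print(arm.finish_job())"
```

```text
t: 15.45
tool_pos: [421.9, -225.1, 193.5]
eef_rot: [0.638, 0.77, -0.0, -0.0]
wrist_force: [0.0, 0.6, -1.9]
opening: 0.098
finger_force: 59.6
t 15.45 pos [ 421.9 -225.1  193.5] yawx 1.759 z [-0. -0. -1.] delta [-0.3 -0.5  1.5] 1.6
[ 0.001 -0.     0.001  0.     0.001 -0.001]
the job is handed in; nothing more can be done
None
```

I handed the job in at about 15.5 s, and the hand-in returned no pass/fail verdict: the flap stands open by itself at about 1.6 rad, the yellow cassette is held upright and still about 10 cm above the slate's centre, parallel to its longer edges, and in the last pictures the black cassette was still in its slot and the tin, dropper and cone looked untouched.

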